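# Press a watch's press-fit back shut with the flat tamper

## Task

A watch without its strap lies face down on the sprung blue plate of the black press cup, its press-fit back waiting to be closed. Take the flat tamper with the wide white foot, centre its foot on the watch and press squarely down until the blue plate bottoms out level, hold it fully down for a second, then let the plate spring back up and stand the tamper upright in the aluminium dish and let go.

Things in the scene. Friction and masses are not known exactly. Their poses are not given: they have to be found in the camera images.
- tamper: Loose upright tamper, 0.15 kg, 80 mm tall: flat round white foot 50 mm across, 12 mm thick; above it a straight wooden handle 28 mm across with a brass cap. Grip the handle 30 to 75 mm above the underside; any yaw. Origin: centre of the underside, z up the handle. A similar wooden handle, 66 mm tall, with no wide foot (only a 22 mm dark rubber one) is the wrong tool.
- watch_back (a point): Centre of the watch's upper face: a flat steel disc 40 mm across, 8 mm thick, fixed on a blue plate 68 mm across. 48 mm above the dresser top at rest, 38 mm fully down. z: the plate's normal. The plate tips up to 12 degrees if pushed off centre. Around it a fixed black cup, rim 88 mm across and 30 mm high (base 100 mm); fully down, the blue plate is flush with the rim.
- press_plate (a joint): How far the blue plate has been pressed down: 0 m up (start), 0.010 m bottomed out. A spring returns it; it takes about 4 N to start and 13 N at the bottom. It does not latch.
- dish: Round aluminium keyring dish, fixed to the dresser top, empty: 124 mm across its rim, 14 mm high, flat inside floor about 104 mm across and 4 mm above the dresser top. Origin at the centre of its underside.
Mind the look-alikes: they are no part of the job. Leave any purple look-alike of the part that bears watch_back alone.

How it is judged:
By the outcome, as a careful person would: the job done as asked, in the order asked, and still so for the second after the job is handed in, with the robot touching nothing.
It also fails if it takes over 51 s, if anything falls off the work surface, if the arm or the gripper's body presses on something with over 40 N, if the wrist force passes 120 N, or if a joint passes its speed limit or range.

## Robot

A 7-joint arm with a two-finger parallel gripper is mounted at the origin on the work surface. World frame = base frame: x ahead of the robot, y to its left, z up, the work surface at z = 0. Lengths are in m, angles in rad, forces in N, time in s.
With the tool pointing down it reaches from about 0.425 to 0.825 m from the base axis. Payload 3.6 kg.
Tool frame: the origin (TCP) lies midway between the tips of the shut fingers; the grasp point (between the pads) lies 19 mm behind it; x points along the fingers, y is the direction in which the jaws open and shut, and the axes are right-handed (so a half turn about x gives the same grasp; the last joint's range is limited). The gripper opens to 93 mm and grips with 3 to 60 N. Pads are 15 mm wide; open, the fingers measure 128 mm over their backs; the gripper's body (75 mm by 188 mm) begins 65 mm behind the grasp point.
Start: joints at [1.292, 0.615, -0.013, 1.423, 0.008, 1.103, -0.04], TCP at [0.163, -0.629, 0.195] pointing down, gripper open.
Joint ranges: [-3.12, 3.12], [-0.3, 2.06], [-1.34, 1.32], [0.26, 2.42], [-1.36, 4.5], [0.01, 1.98], [-2.84, 2.84]. Speed limits (rad/s): [2.79, 2.79, 3.14, 3.14, 3.14, 3.14, 3.14].

## Interface

Orientations are given as a rotation vector (axis times angle).
In Python, from cell import ctrl gives the robot as it stands.
- The arm moves only by the tool servo_tool, never from a script. Its argument "moves" is a list of rows, each an object of numbers: "x", "y", "z": the shift along the world's x, y, z in units of 30 mm (1.0 is 30 mm); "ax", "ay", "az": the turn, a rotation vector about the world's x, y, z in units of 6 degrees (1.0 is 6 degrees); "claw": the opening, from -1 (shut) to 1 (fully open). A call has 1 to 8 rows; each row shifts and turns the commanded pose from where the row before left it; what a row does not reach is not made up. A row lasts 1/12 s, in which the tool goes at most 41.7 mm and 7.16 degrees, less where a joint would pass 70% of its speed; a pose out of reach is approached as far as the arm can. A call is refused whole if a number of a shift passes 1 or a number of a turn 1, either way. A call with a gripper value outside its range is refused whole. The fingers move at their own pace and stop on an object; the grip force is fixed at half the most. Time passes only in rows, so rows that do not move let the fingers close. It gives the time, the measured TCP pose, the force and the opening at its end, in the units of the state.
- ctrl.read_state(): the state, without advancing time (a new reading comes with each control period).
- ctrl.get_image(name): name is "scene" or "top" or "wrist"; returns a dict with "frame" (480x640x3 uint8, blue, green, red), "range_z" (480x640 float32, m along the optical axis (not along the pixel's ray), 0 where there is no reading), "fx", "fy", "cx", "cy" (pixels), "position" and "orientation" of the camera in the world. Camera axes: x right, y up, looking along -z (the intrinsics and any distortion apply to the point x, -y, -z); pixel columns grow to the right and rows downward; lengths in m; the calibration is good to about 2 mm. A picture is of the moment at which its call begins.
- ctrl.job_done(): hands the job in, once; it reports no verdict.
Trained networks look in a picture, given as the dict that the camera call returned (one of the last four; its "shot" number tells which), for a name from the list of things; names that differ only in an ending like _2 or _b are one class to them, and where a whole thing is asked for, a point or a joint stands for the part that bears it (a point fixed in the world has none). Each returns a list of dicts, best first, with "conf" (0 to 1); they miss things now and then, are a little off and sometimes report something else, mostly with a low value. They report only what shows in the picture. A call takes as long as a camera call. They do not tell look-alikes from the thing itself.
- ctrl.boxes_of(target, picture): "location" ([x, y, z] in m, in the coordinates of the camera as it stood for that picture, good to about 4 mm: the middle of the surface that is visible of it).
The state is a dict: "t": time; "joints": joint angles; "qvel": joint speeds; "effort": joint torques, N m; "eef_pos": TCP position; "tcp_rot": TCP orientation; "wrist_force": force on the tool from outside, world axes, zero at the start; "torque": the same for the moment, N m; "opening": finger opening in m.
Only numpy, scipy, OpenCV 4.12 (cv2) and the standard library are available. Lean on these libraries where they do the work, as an engineer would, in place of code of your own. Each camera call takes 0.05 s, during which the arm holds its last target.

## Working session

There is one attempt and no reset: what is moved stays moved. The work goes in short steps, Python scripts to look and compute and a tool call to move; the robot and the scene stay as the last step left them, time stands still between calls to the robot, and variables do not carry over. Pictures are saved under pics/ and viewed, and the job is handed in when it is done.

Besides the shell and the picture viewer there is one more tool, called after ">>>" as a command line: name --argument value ..., lists and objects as JSON in quotes. servo_tool: Moves the arm, as the interface text tells. Its arguments: {"type":"object","properties":{"moves":{"type":"array"}},"required":["moves"]}

```bash
ls; mkdir -p pics; cat > h.py <<'E'
import numpy as np, cv2
from scipy.spatial.transform import Rotation as R
from cell import ctrl
def rot(o):
    o=np.array(o,float)
    if o.shape==(3,3): return o
    return (R.from_rotvec(o) if o.size==3 else R.from_quat(o)).as_matrix()
def w(im,p): return rot(im["orientation"])@np.array(p)+np.array(im["position"])
def px(im,p):
    c=rot(im["orientation"]).T@(np.array(p)-np.array(im["position"]))
    return im["cx"]+im["fx"]*c[0]/-c[2], im["cy"]+im["fy"]*(-c[1])/-c[2]
def cloud(im):
    z=im["range_z"]; v,u=np.mgrid[0:480,0:640]
    c=np.stack([(u-im["cx"])/im["fx"]*z,-(v-im["cy"])/im["fy"]*z,-z],-1)
    P=c@rot(im["orientation"]).T+np.array(im["position"]); P[z==0]=np.nan
    return P
E
python3 - <<'E'
from h import *
s=ctrl.read_state(); print(s)
for n in ["scene","top","wrist"]:
    im=ctrl.get_image(n); print(n,{k:v for k,v in im.items() if k not in("frame","range_z")})
    cv2.imwrite(f"pics/{n}0.png",im["frame"])
    for t in ["tamper","watch_back","press_plate","dish"]:
        for d in ctrl.boxes_of(t,im)[:4]:
            p=w(im,d["location"]); print(n,t,round(d["conf"],2),p.round(4),np.round(px(im,p)))
E
```

```text
pics
{'t': 0.0, 'joints': array([ 1.29145324,  0.61591345, -0.01261552,  1.42483649,  0.00810505,
        1.10338667, -0.04041597]), 'qvel': array([ 0.00209991, -0.00079347,  0.00144472,  0.00128519,  0.00013064,
       -0.00077237, -0.00205532]), 'effort': array([-1.08972974e-04, -4.58936441e+01,  2.08991091e-01, -1.65742117e+01,
       -6.11131615e-02,  2.04370689e-02,  2.22712570e-04]), 'eef_pos': array([ 0.16240367, -0.6285358 ,  0.19350566]), 'tcp_rot': array([ 2.08744666,  0.26801294, -2.08819073]), 'wrist_force': array([-0.48474874, -0.61938283,  0.35125576]), 'torque': array([-0.03605036, -0.01411563, -0.02006748]), 'opening': 0.0931723983044599}
scene {'fx': 521.3858439108647, 'fy': 521.3858439108647, 'cx': 317.2713300189917, 'cy': 244.4966781544438, 'position': array([ 0.88306443, -0.4905921 ,  0.60496459]), 'orientation': array([0.81633808, 0.27070641, 0.58710642]), 'shot': 1}
scene tamper 0.95 [ 0.4998 -0.2415  0.0331] [197. 354.]
scene tamper 0.34 [ 4.909e-01  2.445e-01 -1.000e-04] [378. 196.]
scene watch_back 0.75 [0.6478 0.0078 0.0378] [388. 288.]
scene watch_back 0.7 
[... 828 characters left out ...]
[291. 317.]
top watch_back 0.86 [ 0.432  -0.1301  0.0419] [400. 269.]
top watch_back 0.79 [0.4864 0.0173 0.0383] [321. 240.]
top press_plate 0.79 [0.6419 0.0157 0.0366] [323. 161.]
top press_plate 0.74 [0.3304 0.2271 0.0413] [207. 323.]
top press_plate 0.7 [0.3434 0.0737 0.0429] [290. 316.]
top press_plate 0.66 [0.4832 0.0163 0.0421] [322. 242.]
top dish 0.57 [5.021e-01 2.406e-01 2.000e-04] [208. 235.]
top dish 0.31 [ 0.4842 -0.2294  0.0179] [451. 244.]
wrist {'fx': 430.0261734714704, 'fy': 430.0261734714704, 'cx': 323.08994644502803, 'cy': 243.53991958365003, 'position': array([ 0.22643522, -0.61335907,  0.38439236]), 'orientation': array([-0.20455754,  0.1596747 , -1.31161978]), 'shot': 3}
```

View pics/scene0.png

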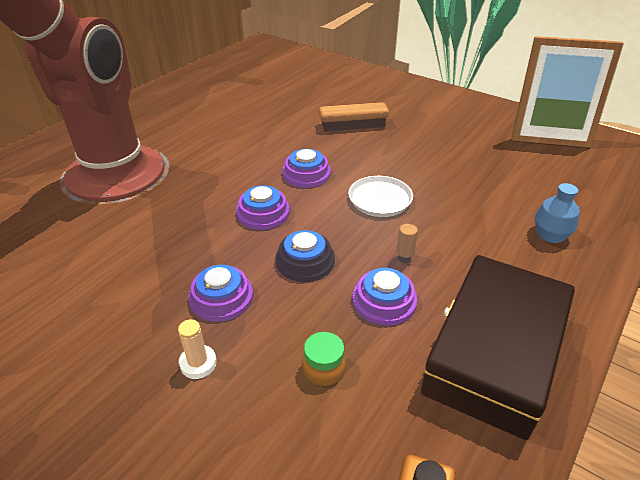

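View pics/top0.png

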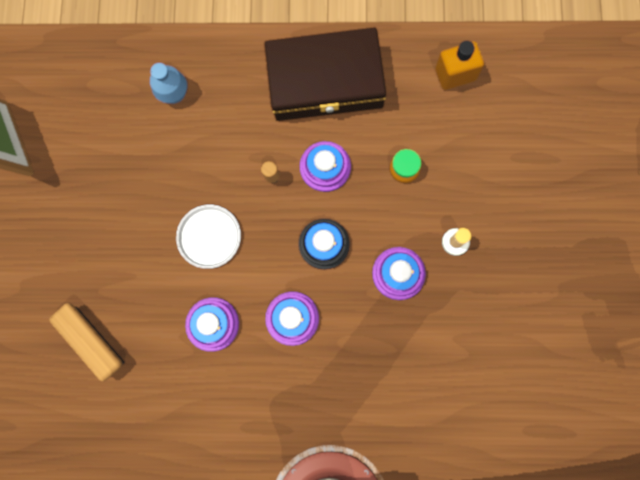

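View pics/wrist0.png

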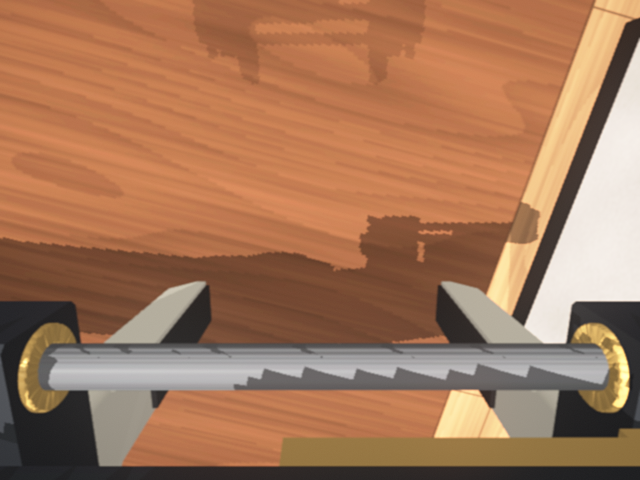

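The tamper is at scene px (197,354) and the black cup at (304,247), with purple cups around it. The dish is at (378,196), and the wrong tool at (407,242). Next I'll refine these positions using depth and colour.

```bash
cat >> h.py <<'E'
def circ(p):
    from scipy.optimize import least_squares
    c0=p.mean(0); f=lambda q: np.hypot(p[:,0]-q[0],p[:,1]-q[1])-q[2]
    r=least_squares(f,[*c0,.03],loss="soft_l1",f_scale=.001); return r.x
def edge(P,m):
    m=m.astype(np.uint8); n,l,st,_=cv2.connectedComponentsWithStats(m)
    k=1+np.argmax(st[1:,4]); b=(l==k).astype(np.uint8)
    q=P[b>0]; hull=cv2.convexHull(q[:,:2].astype(np.float32))[:,0]
    return circ(hull), np.median(q[:,2]), len(q), (cv2.minEnclosingCircle(q[:,:2].astype(np.float32)))
def near(P,x,y,r): return np.hypot(P[...,0]-x,P[...,1]-y)<r
E
cat > meas.py <<'E'
from h import *
for n in ["scene","top"]:
    im=ctrl.get_image(n); P=cloud(im); f=im["frame"].astype(int); hsv=cv2.cvtColor(im["frame"],cv2.COLOR_BGR2HSV)
    Z=P[...,2]
    tb=near(P,.6,-.2,.05); print(n,"table z",np.nanmedian(Z[near(P,.55,-.12,.03)]))
    blue=(hsv[...,0]>95)&(hsv[...,0]<120)&(hsv[...,1]>120)
    wh=(hsv[...,1]<60)&(hsv[...,2]>110)
    for nm,m in {"blue+watch":near(P,.49,.012,.06)&(Z>.034)&(Z<.06)&(blue|wh),"watch":near(P,.49,.012,.04)&(Z>.044)&wh,"cup":near(P,.49,.012,.065)&(Z>.005),
       "foot":near(P,.485,-.232,.05)&(Z>.006)&(Z<.02)&wh,"tamptop":near(P,.485,-.232,.05)&(Z>.072),"handle":near(P,.485,-.232,.05)&(Z>.02)&(Z<.07),
       "dish":near(P,.495,.24,.08)&(Z>.008)&wh, "dishall":near(P,.495,.24,.08)&wh}.items():
        if m.sum()<15: print(n,nm,m.sum()); continue
        c,z,k,e=edge(P,m); print(n,nm,"fit",c.round(4),"z",round(float(z),4),k,"enc",np.round(e[0],4),round(e[1],4), "mean",P[m].mean(0).round(4))
E
python3 meas.py
```

```text
scene table z -0.0007895846944088736
scene blue+watch fit [0.4856 0.0154 0.0345] z 0.04 934 enc [0.4841 0.0144] 0.0364 mean [0.4894 0.0104 0.042 ]
scene watch fit [0.4858 0.0151 0.0198] z 0.0476 324 enc [0.485  0.0144] 0.0212 mean [0.4869 0.0137 0.0475]
scene cup fit [0.4871 0.0137 0.0491] z 0.0289 2293 enc [0.4872 0.0145] 0.0502 mean [0.496  0.0023 0.0281]
scene foot fit [ 0.4913 -0.2387  0.0249] z 0.011 503 enc [ 0.4918 -0.2384] 0.0256 mean [ 0.4979 -0.2427  0.0108]
scene tamptop fit [ 0.491  -0.2385  0.0139] z 0.0788 336 enc [ 0.491  -0.2389] 0.0148 mean [ 0.4927 -0.2397  0.0782]
scene handle fit [ 0.4921 -0.2391  0.014 ] z 0.0459 514 enc [ 0.4923 -0.2392] 0.0143 mean [ 0.4996 -0.244   0.0458]
scene dish fit [0.4988 0.24   0.0619] z 0.012 433 enc [0.4993 0.2404] 0.0644 mean [0.4952 0.2481 0.0118]
scene dishall fit [0.4943 0.2419 0.0653] z 0.004 2099 enc [0.4902 0.2447] 0.0731 mean [0.4966 0.2439 0.0054]
top table z 8.486134093210751e-06
top blue+watch fit [0.486  0.0145 0.0337] z 0.0416 955 enc [0.4864 0.0144] 0.0345 mean [0.4851 0.0145 0.043 ]
top watch fit [0.4856 0.0137 0.0196] z 0.0482 342 enc [0.4853 0.0134] 0.0204 mean [0.4854 0.0138 0.0483]
top cup fit [0.4858 0.0143 0.0497] z 0.0332 2068 enc [0.4858 0.0136] 0.051 mean [0.4823 0.0137 0.0309]
top foot fit [ 0.4905 -0.2388  0.0243] z 0.0124 276 enc [ 0.4905 -0.2388] 0.0246 mean [ 0.4861 -0.2335  0.0123]
top tamptop fit [ 0.4906 -0.2386  0.0135] z 0.0794 192 enc [ 0.4912 -0.2389] 0.0144 mean [ 0.4902 -0.2384  0.0792]
top handle fit [ 0.4905 -0.2385  0.0137] z 0.0454 96 enc [ 0.4897 -0.2376] 0.0138 mean [ 0.4842 -0.2311  0.0461]
top dish fit [0.4993 0.2393 0.0611] z 0.0125 522 enc [0.499  0.2398] 0.0621 mean [0.5036 0.2451 0.0119]
top dishall fit [0.5007 0.2417 0.0644] z 0.0043 3299 enc [0.5002 0.2421] 0.0654 mean [0.4994 0.2401 0.005 ]
```

```bash
cat > st.py <<'E'
from h import *
s=ctrl.read_state(); M=R.from_rotvec(s["tcp_rot"]).as_matrix()
print("t",round(s["t"],2),"pos",s["eef_pos"].round(4),"open",round(s["opening"],4),"F",s["wrist_force"].round(2),"T",s["torque"].round(3))
print("x",M[:,0].round(4),"y",M[:,1].round(4),"joints",s["joints"].round(3))
x=M[:,0]; d=np.array([0,0,-1.]); c=np.cross(x,d); a=np.degrees(np.arcsin(np.linalg.norm(c))); c=c/np.linalg.norm(c)*a
print("turn to vertical (units)",(c/6).round(3),"jaw azimuth",np.degrees(np.arctan2(M[1,1],M[0,1])).round(2))
E
python3 st.py
```

```text
t 0.85 pos [ 0.1626 -0.6293  0.1947] open 0.0931 F [-0.43  0.57  0.73] T [ 0.017 -0.004 -0.002]
x [ 0.  0. -1.] y [ 0.2502 -0.9682 -0.    ] joints [ 1.291  0.615 -0.013  1.423  0.008  1.103 -0.04 ]
turn to vertical (units) [-0.  0.  0.] jaw azimuth -75.51
```

>>> servo_tool --moves '[{"x":0.3,"y":0.4,"az":0.4},{"x":0.7,"y":0.8,"az":0.8},{"x":0.7,"y":0.85,"az":0.8},{"x":0.7,"y":0.85,"az":0.8},{"x":0.7,"y":0.85,"az":0.8},{"x":0.7,"y":0.85,"az":0.8},{"x":0.7,"y":0.85,"az":0.8},{"x":0.7,"y":0.85,"az":0.8}]'

```text
invalid input at $.moves[0]: expected keys x, y, z, ax, ay, az, claw
```

>>> servo_tool --moves '[{"x":0.7,"y":0.85,"az":0.8},{"x":0.7,"y":0.85,"az":0.8},{"x":0.7,"y":0.85,"az":0.8},{"x":0.7,"y":0.85,"az":0.8},{"x":0.7,"y":0.85,"az":0.8},{"x":0.7,"y":0.85,"az":0.8},{"x":0.7,"y":0.85,"az":0.8},{"x":0.7,"y":0.85,"az":0.8}]'

```text
invalid input at $.moves[0]: expected keys x, y, z, ax, ay, az, claw
```

>>> servo_tool --moves '[{"x":0.4,"y":0.4,"az":0.2},{"x":0.3,"y":0.2,"az":0.0},{},{}]'

```text
invalid input at $.moves[0]: expected keys x, y, z, ax, ay, az, claw
```

```bash
python3 st.py; python3 - <<'E'
from h import *
im=ctrl.get_image("wrist"); cv2.imwrite("pics/wrist1.png",im["frame"])
E
```

```text
t 0.85 pos [ 0.1626 -0.6293  0.1947] open 0.0931 F [-0.43  0.57  0.73] T [ 0.017 -0.004 -0.002]
x [ 0.  0. -1.] y [ 0.2502 -0.9682 -0.    ] joints [ 1.291  0.615 -0.013  1.423  0.008  1.103 -0.04 ]
turn to vertical (units) [-0.  0.  0.] jaw azimuth -75.51
```

View pics/wrist1.png

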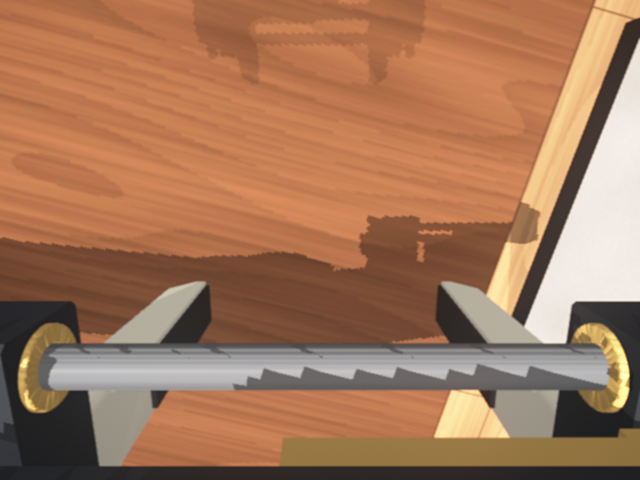

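The call was refused because every row needs all seven keys, so nothing moved. The wrist view is the same as before: empty tabletop.

>>> servo_tool --moves '[{"x":0.3,"y":0.4,"z":0,"ax":0,"ay":0,"az":0.4,"claw":1},{"x":0.7,"y":0.8,"z":0,"ax":0,"ay":0,"az":0.8,"claw":1},{"x":0.7,"y":0.85,"z":0,"ax":0,"ay":0,"az":0.8,"claw":1},{"x":0.7,"y":0.85,"z":0,"ax":0,"ay":0,"az":0.8,"claw":1},{"x":0.7,"y":0.85,"z":0,"ax":0,"ay":0,"az":0.8,"claw":1},{"x":0.7,"y":0.85,"z":0,"ax":0,"ay":0,"az":0.8,"claw":1},{"x":0.7,"y":0.85,"z":0,"ax":0,"ay":0,"az":0.8,"claw":1},{"x":0.7,"y":0.85,"z":0,"ax":0,"ay":0,"az":0.8,"claw":1}]'

```text
t: 1.57
eef_pos: [0.3194, -0.4391, 0.195]
tcp_rot: [1.694, 0.802, -1.694]
wrist_force: [0.4, -0.2, -0.2]
opening: 0.093
```

>>> servo_tool --moves '[{"x":0.75,"y":0.9,"z":0,"ax":0,"ay":0,"az":0.9,"claw":1},{"x":0.75,"y":0.9,"z":0,"ax":0,"ay":0,"az":0.9,"claw":1},{"x":0.75,"y":0.9,"z":0,"ax":0,"ay":0,"az":0.9,"claw":1},{"x":0.75,"y":0.9,"z":0,"ax":0,"ay":0,"az":0.9,"claw":1},{"x":0.75,"y":0.9,"z":0,"ax":0,"ay":0,"az":0.9,"claw":1},{"x":0.75,"y":0.9,"z":0,"ax":0,"ay":0,"az":0.9,"claw":1},{"x":0.75,"y":0.8,"z":0,"ax":0,"ay":0,"az":0.9,"claw":1},{"x":0.5,"y":0.5,"z":0,"ax":0,"ay":0,"az":0.28,"claw":1}]'

```text
t: 2.23
eef_pos: [0.4936, -0.2355, 0.1951]
tcp_rot: [1.206, 1.212, -1.201]
wrist_force: [0.3, 0.1, 0.5]
opening: 0.093
```

>>> servo_tool --moves '[{"x":0,"y":0,"z":0,"ax":0,"ay":0,"az":0,"claw":1},{"x":0,"y":0,"z":0,"ax":0,"ay":0,"az":0,"claw":1}]'

```text
t: 2.4
eef_pos: [0.4918, -0.2382, 0.1947]
tcp_rot: [1.208, 1.21, -1.208]
wrist_force: [-0.8, -0.8, -0.8]
opening: 0.0932
```

```bash
python3 st.py; python3 - <<'E'
from h import *
im=ctrl.get_image("wrist"); cv2.imwrite("pics/wrist2.png",im["frame"])
P=cloud(im);Z=P[...,2]
m=near(P,.4908,-.2386,.03)&(Z>.07)&(Z<.09)
if m.sum()>20: print(edge(P,m))
E
```

```text
t 2.4 pos [ 0.4918 -0.2382  0.1947] open 0.0932 F [-0.8  -0.8  -0.76] T [-0.067 -0.072  0.036]
x [ 2.e-04  1.e-04 -1.e+00] y [1.e+00 2.e-03 2.e-04] joints [ 0.688  0.481 -0.417  1.718  0.226  0.99   0.19 ]
turn to vertical (units) [-0.001  0.002  0.   ] jaw azimuth 0.11
(array([ 0.49022893, -0.2389515 ,  0.01379776]), np.float64(0.07948734633730842), 1162, ((0.49014532566070557, -0.23915882408618927), 0.014076012186706066))
```

View pics/wrist2.png

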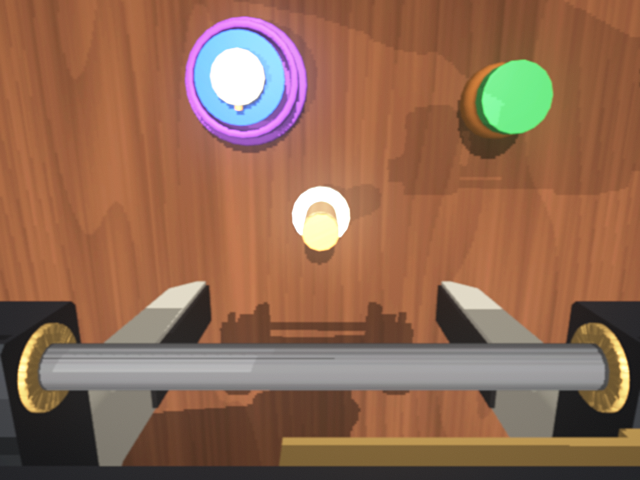

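The wrist view shows the brass cap and white foot centred between the fingers, at about (320,220). I'll descend and grip.

>>> servo_tool --moves '[{"x":-0.04,"y":-0.02,"z":-0.5,"ax":0,"ay":0,"az":0,"claw":1},{"x":0,"y":0,"z":-0.9,"ax":0,"ay":0,"az":0,"claw":1},{"x":0,"y":0,"z":-0.9,"ax":0,"ay":0,"az":0,"claw":1},{"x":0,"y":0,"z":-0.9,"ax":0,"ay":0,"az":0,"claw":1},{"x":0,"y":0,"z":-0.9,"ax":0,"ay":0,"az":0,"claw":1},{"x":0,"y":0,"z":-0.7,"ax":0,"ay":0,"az":0,"claw":1},{"x":0,"y":0,"z":-0.4,"ax":0,"ay":0,"az":0,"claw":1},{"x":0,"y":0,"z":0,"ax":0,"ay":0,"az":0,"claw":1}]'

```text
t: 3.12
eef_pos: [0.4864, -0.2414, 0.0359]
tcp_rot: [1.21, 1.213, -1.217]
wrist_force: [-0.3, -0.7, 0.6]
opening: 0.0929
```

>>> servo_tool --moves '[{"x":0,"y":0,"z":0,"ax":0,"ay":0,"az":0,"claw":0},{"x":0,"y":0,"z":0,"ax":0,"ay":0,"az":0,"claw":-0.2},{"x":0,"y":0,"z":0,"ax":0,"ay":0,"az":0,"claw":-1},{"x":0,"y":0,"z":0,"ax":0,"ay":0,"az":0,"claw":-1},{"x":0,"y":0,"z":0,"ax":0,"ay":0,"az":0,"claw":-1},{"x":0,"y":0,"z":0,"ax":0,"ay":0,"az":0,"claw":-1},{"x":0,"y":0,"z":0,"ax":0,"ay":0,"az":0,"claw":-1},{"x":0,"y":0,"z":0,"ax":0,"ay":0,"az":0,"claw":-1}]'

```text
t: 3.78
eef_pos: [0.49, -0.2399, 0.0388]
tcp_rot: [1.21, 1.209, -1.209]
wrist_force: [0.4, -0.3, 0.1]
opening: 0.0441
```

```bash
python3 st.py
```

```text
t 3.78 pos [ 0.49   -0.2399  0.0388] open 0.0441 F [ 0.44 -0.26  0.05] T [-0.007 -0.046 -0.053]
x [ 2.e-04 -1.e-04 -1.e+00] y [ 1.e+00 -5.e-04  2.e-04] joints [ 0.625  0.681 -0.326  1.883  0.348  0.634  0.083]
turn to vertical (units) [0.001 0.002 0.   ] jaw azimuth -0.03
```

>>> servo_tool --moves '[{"x":0,"y":0,"z":0,"ax":0,"ay":0,"az":0,"claw":-1},{"x":0,"y":0,"z":0,"ax":0,"ay":0,"az":0,"claw":-1},{"x":0,"y":0,"z":0,"ax":0,"ay":0,"az":0,"claw":-1},{"x":0,"y":0,"z":0,"ax":0,"ay":0,"az":0,"claw":-1},{"x":0,"y":0,"z":0,"ax":0,"ay":0,"az":0,"claw":-1},{"x":0,"y":0,"z":0,"ax":0,"ay":0,"az":0,"claw":-1}]'

```text
t: 4.28
eef_pos: [0.4899, -0.2399, 0.0386]
tcp_rot: [1.21, 1.209, -1.21]
wrist_force: [0.2, 0.5, -0.8]
opening: 0.0273
```

```bash
python3 st.py
```

```text
t 4.28 pos [ 0.4899 -0.2399  0.0386] open 0.0273 F [ 0.16  0.55 -0.77] T [-0.045 -0.126  0.038]
x [-1.e-04  1.e-04 -1.e+00] y [ 1.e+00 -5.e-04 -1.e-04] joints [ 0.625  0.681 -0.326  1.883  0.348  0.633  0.083]
turn to vertical (units) [-0.001 -0.001 -0.   ] jaw azimuth -0.03
```

>>> servo_tool --moves '[{"x":0,"y":0,"z":0.2,"ax":0,"ay":0,"az":0,"claw":-1},{"x":0,"y":0,"z":0.5,"ax":0,"ay":0,"az":0,"claw":-1},{"x":0,"y":0,"z":0.8,"ax":0,"ay":0,"az":0,"claw":-1},{"x":0,"y":0,"z":0.8,"ax":0,"ay":0,"az":0,"claw":-1},{"x":0,"y":0.2,"z":0.8,"ax":0,"ay":0,"az":0,"claw":-1},{"x":0,"y":0.5,"z":0.4,"ax":0,"ay":0,"az":0,"claw":-1},{"x":0,"y":0.8,"z":0,"ax":0,"ay":0,"az":0,"claw":-1},{"x":0,"y":0.9,"z":0,"ax":0,"ay":0,"az":0,"claw":-1}]'

```text
t: 4.95
eef_pos: [0.49, -0.1675, 0.1445]
tcp_rot: [1.212, 1.206, -1.211]
wrist_force: [0.7, -0.2, -1.7]
opening: 0.0277
```

>>> servo_tool --moves '[{"x":0,"y":0.9,"z":0,"ax":0,"ay":0,"az":0,"claw":-1},{"x":0,"y":0.9,"z":0,"ax":0,"ay":0,"az":0,"claw":-1},{"x":0,"y":0.9,"z":0,"ax":0,"ay":0,"az":0,"claw":-1},{"x":0,"y":0.9,"z":0,"ax":0,"ay":0,"az":0,"claw":-1},{"x":0,"y":0.9,"z":0,"ax":0,"ay":0,"az":0,"claw":-1},{"x":-0.1,"y":0.8,"z":0,"ax":0,"ay":0,"az":0,"claw":-1},{"x":0,"y":0.5,"z":0,"ax":0,"ay":0,"az":0,"claw":-1},{"x":0,"y":0.2,"z":0,"ax":0,"ay":0,"az":0,"claw":-1}]'

```text
t: 5.62
eef_pos: [0.4858, 0.0166, 0.1437]
tcp_rot: [1.206, 1.214, -1.204]
wrist_force: [0.5, -0.5, -1.1]
opening: 0.0269
```

>>> servo_tool --moves '[{"x":0,"y":0,"z":0,"ax":0,"ay":0,"az":0,"claw":-1},{"x":0,"y":0,"z":0,"ax":0,"ay":0,"az":0,"claw":-1},{"x":0,"y":0,"z":0,"ax":0,"ay":0,"az":0,"claw":-1}]'

```text
t: 5.87
eef_pos: [0.4867, 0.0105, 0.1434]
tcp_rot: [1.21, 1.208, -1.212]
wrist_force: [0.3, -0.2, -1.8]
opening: 0.0271
```

```bash
python3 st.py; cat > m2.py <<'E'
from h import *
s=ctrl.read_state(); x0,y0,z0=s["eef_pos"]; u=z0-.038
for n in ["scene","top","wrist"]:
    im=ctrl.get_image(n); cv2.imwrite(f"pics/{n}_{s['t']:.2f}.png",im["frame"]); print(f"pics/{n}_{s['t']:.2f}.png")
    P=cloud(im); hsv=cv2.cvtColor(im["frame"],cv2.COLOR_BGR2HSV); Z=P[...,2]
    blue=(hsv[...,0]>95)&(hsv[...,0]<120)&(hsv[...,1]>120)
    wh=(hsv[...,1]<60)&(hsv[...,2]>90)
    for nm,m in {"foot":near(P,x0,y0,.04)&(Z>u-.006)&(Z<u+.018)&wh,"handle":near(P,x0,y0,.025)&(Z>u+.016)&(Z<u+.034)&~wh,"blue":near(P,.4857,.0142,.045)&(Z>.02)&(Z<.047)&blue}.items():
        if m.sum()<15: print(n,nm,m.sum()); continue
        c,z,k,e=edge(P,m); q=P[m]; print(n,nm,"fit",c.round(4),"z med",round(float(z),4),"rng",np.percentile(q[:,2],[2,98]).round(4),k,"enc",np.round(e[0],4),round(e[1],4))
        if nm=="foot":
            t=q[q[:,2]>np.percentile(q[:,2],97)-.004]
E
python3 m2.py
```

```text
t 5.87 pos [0.4867 0.0105 0.1434] open 0.0271 F [ 0.34 -0.17 -1.8 ] T [-0.092 -0.104  0.023]
x [-7.0e-04 -1.1e-03 -1.0e+00] y [ 1.0e+00 -2.9e-03 -7.0e-04] joints [ 0.223  0.458 -0.413  1.941  0.253  0.793 -0.334]
turn to vertical (units) [ 0.01  -0.007  0.   ] jaw azimuth -0.16
pics/scene_5.87.png
scene foot fit [0.4879 0.0111 0.0248] z med 0.1153 rng [0.1046 0.1177] 434 enc [0.4877 0.0119] 0.026
scene handle fit [0.4892 0.0093 0.0129] z med 0.1302 rng [0.1217 0.1392] 165 enc [0.4901 0.0081] 0.0132
scene blue fit [0.4855 0.0151 0.0346] z med 0.039 rng [0.0342 0.0414] 583 enc [0.4822 0.0183] 0.0402
pics/top_5.87.png
top foot 0
top handle 0
top blue 0
pics/wrist_5.87.png
wrist foot fit [0.487  0.0115 0.0245] z med 0.1165 rng [0.1087 0.1183] 3290 enc [0.487  0.0112] 0.025
wrist handle fit [0.487  0.0115 0.0137] z med 0.1315 rng [0.1221 0.1389] 403 enc [0.4867 0.018 ] 0.0121
wrist blue fit [0.4845 0.0131 0.035 ] z med 0.0397 rng [0.0378 0.0411] 2684 enc [0.4832 0.0141] 0.0361
```

View pics/scene_5.87.png

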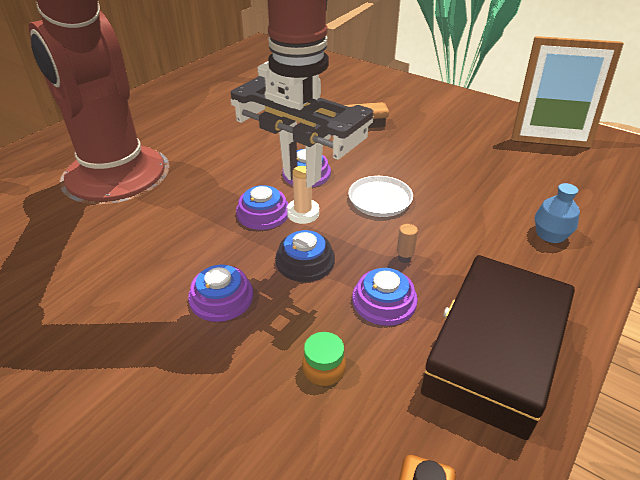

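View pics/wrist_5.87.png

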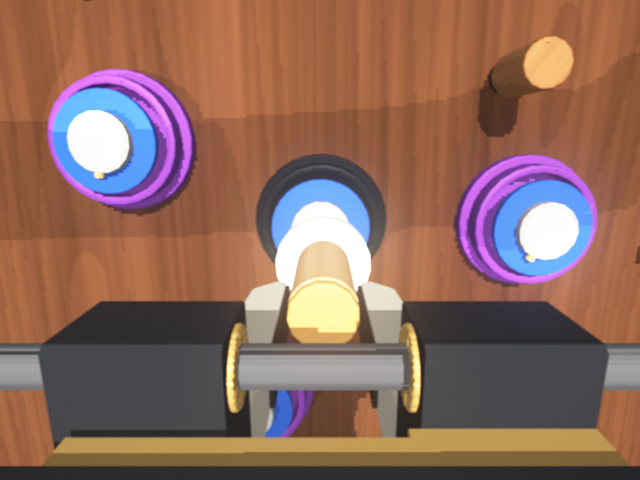

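The tamper hangs upright above the black cup: foot at scene (303,211), cup at (304,255). I'll centre it and lower to just above contact.

>>> servo_tool --moves '[{"x":-0.04,"y":0.09,"z":-0.2,"ax":0,"ay":0,"az":0,"claw":-1},{"x":0,"y":0,"z":-0.4,"ax":0,"ay":0,"az":0,"claw":-1},{"x":0,"y":0,"z":-0.4,"ax":0,"ay":0,"az":0,"claw":-1},{"x":0,"y":0,"z":-0.4,"ax":0,"ay":0,"az":0,"claw":-1},{"x":0,"y":0,"z":-0.2,"ax":0,"ay":0,"az":0,"claw":-1},{"x":0,"y":0,"z":0,"ax":0,"ay":0,"az":0,"claw":-1},{"x":0,"y":0,"z":0,"ax":0,"ay":0,"az":0,"claw":-1},{"x":0,"y":0,"z":0,"ax":0,"ay":0,"az":0,"claw":-1}]'

```text
t: 6.68
eef_pos: [0.4862, 0.0149, 0.0961]
tcp_rot: [1.21, 1.208, -1.209]
wrist_force: [0.5, 0.7, -1.1]
opening: 0.0278
```

```bash
python3 st.py;python3 m2.py; python3 - <<'E'
from h import *
im=ctrl.get_image("wrist"); P=cloud(im); Z=P[...,2]
hsv=cv2.cvtColor(im["frame"],cv2.COLOR_BGR2HSV)
dark=hsv[...,2]<70
m=near(P,.4857,.0143,.052)&(Z>.026)&(Z<.034)&dark
print("rim",edge(P,m))
m=near(P,.4857,.0143,.06)&(Z>.004)&(Z<.034)&dark
print("cup",edge(P,m))
E
```

```text
t 6.68 pos [0.4862 0.0149 0.0961] open 0.0278 F [ 0.53  0.69 -1.08] T [-0.046 -0.094 -0.   ]
x [ 9.e-04  2.e-04 -1.e+00] y [ 1.e+00 -7.e-04  9.e-04] joints [ 0.186  0.526 -0.379  1.996  0.303  0.672 -0.386]
turn to vertical (units) [-0.002  0.009  0.   ] jaw azimuth -0.04
pics/scene_6.68.png
scene foot fit [0.4874 0.0153 0.025 ] z med 0.0682 rng [0.0581 0.0705] 406 enc [0.4875 0.0151] 0.026
scene handle fit [0.4879 0.0149 0.0136] z med 0.0835 rng [0.0745 0.0916] 146 enc [0.4886 0.0134] 0.0136
scene blue fit [0.4832 0.0181 0.0373] z med 0.039 rng [0.0332 0.041 ] 491 enc [0.4838 0.0182] 0.0396
pics/top_6.68.png
top foot 0
top handle 0
top blue 0
pics/wrist_6.68.png
wrist foot fit [0.4864 0.016  0.0245] z med 0.0693 rng [0.0617 0.0709] 3279 enc [0.4865 0.0155] 0.0251
wrist handle fit [0.4864 0.0158 0.0137] z med 0.0839 rng [0.0747 0.0917] 408 enc [0.486  0.0219] 0.0124
wrist blue fit [0.4841 0.0132 0.0351] z med 0.0397 rng [0.0358 0.0411] 3015 enc [0.4833 0.0133] 0.0363
rim (array([0.48526259, 0.01485495, 0.04348529]), np.float64(0.029319064533023242), 1611, ((0.4850386381149292, 0.015969127416610718), 0.04384816810488701))
cup (array([0.48482492, 0.0157414 , 0.04844757]), np.float64(0.013820522478953323), 4441, ((0.4845638871192932, 0.01675996743142605), 0.04867265745997429))
```

>>> servo_tool --moves '[{"x":-0.04,"y":-0.03,"z":0,"ax":0,"ay":0,"az":0,"claw":-1},{"x":0,"y":0,"z":-0.1,"ax":0,"ay":0,"az":0,"claw":-1},{"x":0,"y":0,"z":-0.1,"ax":0,"ay":0,"az":0,"claw":-1},{"x":0,"y":0,"z":-0.1,"ax":0,"ay":0,"az":0,"claw":-1},{"x":0,"y":0,"z":-0.1,"ax":0,"ay":0,"az":0,"claw":-1},{"x":0,"y":0,"z":0,"ax":0,"ay":0,"az":0,"claw":-1},{"x":0,"y":0,"z":0,"ax":0,"ay":0,"az":0,"claw":-1}]'

```text
t: 7.47
eef_pos: [0.4845, 0.014, 0.0838]
tcp_rot: [1.209, 1.209, -1.21]
wrist_force: [-1.0, 0.3, 4.5]
opening: 0.0273
```

>>> servo_tool --moves '[{"x":0,"y":0,"z":-0.05,"ax":0,"ay":0,"az":0,"claw":-1},{"x":0,"y":0,"z":-0.05,"ax":0,"ay":0,"az":0,"claw":-1},{"x":0,"y":0,"z":-0.05,"ax":0,"ay":0,"az":0,"claw":-1},{"x":0,"y":0,"z":-0.05,"ax":0,"ay":0,"az":0,"claw":-1},{"x":0,"y":0,"z":0,"ax":0,"ay":0,"az":0,"claw":-1}]'

```text
t: 7.88
eef_pos: [0.4846, 0.014, 0.0781]
tcp_rot: [1.21, 1.209, -1.209]
wrist_force: [-1.6, -0.0, 8.4]
opening: 0.0273
```

```bash
python3 st.py
```

```text
t 7.88 pos [0.4846 0.014  0.0781] open 0.0273 F [-1.61 -0.01  8.43] T [-0.113  0.478 -0.007]
x [ 4.e-04 -2.e-04 -1.e+00] y [ 1.e+00 -5.e-04  4.e-04] joints [ 0.174  0.552 -0.362  2.017  0.323  0.626 -0.403]
turn to vertical (units) [0.002 0.004 0.   ] jaw azimuth -0.03
```

>>> servo_tool --moves '[{"x":0,"y":0,"z":-0.05,"ax":0,"ay":0,"az":0,"claw":-1},{"x":0,"y":0,"z":-0.05,"ax":0,"ay":0,"az":0,"claw":-1},{"x":0,"y":0,"z":0,"ax":0,"ay":0,"az":0,"claw":-1},{"x":0,"y":0,"z":0,"ax":0,"ay":0,"az":0,"claw":-1}]'

```text
t: 8.22
eef_pos: [0.4849, 0.0141, 0.0763]
tcp_rot: [1.21, 1.208, -1.209]
wrist_force: [-4.0, -0.5, 15.5]
opening: 0.0275
```

```bash
python3 st.py; python3 m2.py
```

```text
t 8.22 pos [0.4849 0.0141 0.0763] open 0.0275 F [-3.98 -0.52 15.54] T [-0.048  0.883 -0.038]
x [ 1.2e-03 -6.0e-04 -1.0e+00] y [ 1.0e+00 -3.0e-04  1.2e-03] joints [ 0.172  0.555 -0.359  2.019  0.326  0.621 -0.406]
turn to vertical (units) [0.006 0.012 0.   ] jaw azimuth -0.02
pics/scene_8.22.png
scene foot fit [0.4858 0.0145 0.0248] z med 0.0484 rng [0.0379 0.0511] 393 enc [0.4863 0.0145] 0.0258
scene handle fit [0.4868 0.0134 0.0131] z med 0.063 rng [0.0546 0.0718] 137 enc [0.4887 0.0109] 0.013
scene blue fit [0.484  0.0168 0.0361] z med 0.0291 rng [0.0236 0.0314] 438 enc [0.4849 0.0168] 0.0378
pics/top_8.22.png
top foot 0
top handle 0
top blue 0
pics/wrist_8.22.png
wrist foot fit [0.4847 0.0151 0.0244] z med 0.0494 rng [0.0418 0.051 ] 3258 enc [0.4848 0.0146] 0.025
wrist handle fit [0.4847 0.0149 0.0137] z med 0.0637 rng [0.0548 0.0719] 410 enc [0.4844 0.0212] 0.0122
wrist blue fit [0.4851 0.0147 0.0337] z med 0.0296 rng [0.0271 0.031 ] 3269 enc [0.4852 0.0144] 0.0342
```

Bottomed out: the blue plate dropped from 39.7 to 29.6 mm and the force is above 13 N. The foot is within 0.5 mm of the plate centre. I'll press slightly further and hold for over a second.

>>> servo_tool --moves '[{"x":-0.02,"y":0,"z":-0.03,"ax":0,"ay":0,"az":0,"claw":-1},{"x":0,"y":0,"z":-0.03,"ax":0,"ay":0,"az":0,"claw":-1},{"x":0,"y":0,"z":0,"ax":0,"ay":0,"az":0,"claw":-1},{"x":0,"y":0,"z":0,"ax":0,"ay":0,"az":0,"claw":-1},{"x":0,"y":0,"z":0,"ax":0,"ay":0,"az":0,"claw":-1},{"x":0,"y":0,"z":0,"ax":0,"ay":0,"az":0,"claw":-1},{"x":0,"y":0,"z":0,"ax":0,"ay":0,"az":0,"claw":-1},{"x":0,"y":0,"z":0,"ax":0,"ay":0,"az":0,"claw":-1}]'

```text
t: 9.03
eef_pos: [0.4856, 0.0144, 0.0759]
tcp_rot: [1.211, 1.205, -1.206]
wrist_force: [-4.0, 0.1, 24.2]
opening: 0.0274
```

>>> servo_tool --moves '[{"x":0,"y":0,"z":0,"ax":0,"ay":0,"az":0,"claw":-1},{"x":0,"y":0,"z":0,"ax":0,"ay":0,"az":0,"claw":-1},{"x":0,"y":0,"z":0,"ax":0,"ay":0,"az":0,"claw":-1},{"x":0,"y":0,"z":0,"ax":0,"ay":0,"az":0,"claw":-1},{"x":0,"y":0,"z":0,"ax":0,"ay":0,"az":0,"claw":-1},{"x":0,"y":0,"z":0,"ax":0,"ay":0,"az":0,"claw":-1},{"x":0,"y":0,"z":0,"ax":0,"ay":0,"az":0,"claw":-1},{"x":0,"y":0,"z":0,"ax":0,"ay":0,"az":0,"claw":-1}]'

```text
t: 9.7
eef_pos: [0.4856, 0.0144, 0.0759]
tcp_rot: [1.211, 1.205, -1.206]
wrist_force: [-4.2, -0.3, 22.9]
opening: 0.0272
```

```bash
python3 st.py; python3 m2.py; python3 - <<'E'
from h import *
im=ctrl.get_image("wrist"); P=cloud(im); hsv=cv2.cvtColor(im["frame"],cv2.COLOR_BGR2HSV); Z=P[...,2]
m=near(P,.4857,.0142,.033)&~near(P,.4857,.0142,.028)&(Z>.02)&(Z<.037)&(hsv[...,0]>95)&(hsv[...,0]<120)&(hsv[...,1]>120)
q=P[m]; A=np.c_[q[:,:2],np.ones(len(q))]; c=np.linalg.lstsq(A,q[:,2],rcond=None)[0]; print(len(q),"plate tilt deg",np.degrees(c[:2]))
E
```

```text
t 9.7 pos [0.4856 0.0144 0.0759] open 0.0272 F [-4.15 -0.29 22.89] T [-0.149  1.12   0.016]
x [ 4.5e-03 -6.0e-04 -1.0e+00] y [ 1.0e+00 -2.0e-04  4.5e-03] joints [ 0.17   0.555 -0.358  2.02   0.328  0.616 -0.408]
turn to vertical (units) [0.006 0.043 0.   ] jaw azimuth -0.01
pics/scene_9.70.png
scene foot fit [0.4862 0.0142 0.0248] z med 0.0481 rng [0.0369 0.0506] 401 enc [0.4861 0.0137] 0.0257
scene handle fit [0.4868 0.0137 0.0135] z med 0.0633 rng [0.0545 0.0714] 144 enc [0.4885 0.0113] 0.0131
scene blue fit [0.4838 0.0163 0.036 ] z med 0.029 rng [0.0235 0.0314] 435 enc [0.4836 0.0162] 0.0374
pics/top_9.70.png
top foot 0
top handle 0
top blue 0
pics/wrist_9.70.png
wrist foot fit [0.4849 0.015  0.0245] z med 0.0492 rng [0.0417 0.0509] 3241 enc [0.4838 0.0141] 0.0261
wrist handle fit [0.4851 0.0151 0.0137] z med 0.0636 rng [0.0544 0.0716] 411 enc [0.4844 0.0211] 0.0124
wrist blue fit [0.4851 0.0146 0.0338] z med 0.0294 rng [0.0273 0.031 ] 3267 enc [0.4851 0.0145] 0.0342
1880 plate tilt deg [-0.82498855 -0.41524896]
```

Held for about 1.5 s, plate level within measurement error. Now I'll ease up and let it spring back.

>>> servo_tool --moves '[{"x":0,"y":0,"z":0.1,"ax":0,"ay":0,"az":0,"claw":-1},{"x":0,"y":0,"z":0.1,"ax":0,"ay":0,"az":0,"claw":-1},{"x":0,"y":0,"z":0.1,"ax":0,"ay":0,"az":0,"claw":-1},{"x":0,"y":0,"z":0.1,"ax":0,"ay":0,"az":0,"claw":-1},{"x":0,"y":0,"z":0.1,"ax":0,"ay":0,"az":0,"claw":-1},{"x":0,"y":0,"z":0.1,"ax":0,"ay":0,"az":0,"claw":-1},{"x":0,"y":0,"z":0.2,"ax":0,"ay":0,"az":0,"claw":-1},{"x":0,"y":0,"z":0.2,"ax":0,"ay":0,"az":0,"claw":-1}]'

```text
t: 10.57
eef_pos: [0.4831, 0.0138, 0.1027]
tcp_rot: [1.209, 1.21, -1.211]
wrist_force: [0.7, 0.5, -0.4]
opening: 0.0276
```

>>> servo_tool --moves '[{"x":0,"y":0,"z":0.4,"ax":0,"ay":0,"az":0,"claw":-1},{"x":0,"y":0,"z":0.5,"ax":0,"ay":0,"az":0,"claw":-1},{"x":0,"y":0,"z":0.5,"ax":0,"ay":0,"az":0,"claw":-1},{"x":0,"y":0,"z":0,"ax":0,"ay":0,"az":0,"claw":-1},{"x":0,"y":0,"z":0,"ax":0,"ay":0,"az":0,"claw":-1}]'

```text
t: 10.98
eef_pos: [0.4842, 0.0138, 0.1453]
tcp_rot: [1.21, 1.208, -1.209]
wrist_force: [0.3, 0.7, -1.8]
opening: 0.0272
```

```bash
python3 st.py; python3 m2.py
```

```text
t 10.98 pos [0.4842 0.0138 0.1453] open 0.0272 F [ 0.28  0.69 -1.81] T [-0.106 -0.115 -0.013]
x [ 0.0014  0.     -1.    ] y [ 1.0e+00 -8.0e-04  1.4e-03] joints [ 0.221  0.452 -0.418  1.946  0.252  0.792 -0.338]
turn to vertical (units) [-0.     0.013  0.   ] jaw azimuth -0.05
pics/scene_10.98.png
scene foot fit [0.4848 0.0141 0.0249] z med 0.1174 rng [0.107  0.1198] 434 enc [0.4849 0.0143] 0.0257
scene handle fit [0.4856 0.0136 0.0133] z med 0.1328 rng [0.1235 0.1405] 163 enc [0.4872 0.012 ] 0.0133
scene blue fit [0.4846 0.016  0.0356] z med 0.0391 rng [0.0344 0.041 ] 585 enc [0.4835 0.0185] 0.04
pics/top_10.98.png
top foot 0
top handle 0
top blue 0
pics/wrist_10.98.png
wrist foot fit [0.4825 0.0146 0.0245] z med 0.1173 rng [0.1094 0.12  ] 3309 enc [0.4825 0.0141] 0.0251
wrist handle fit [0.4828 0.0146 0.0137] z med 0.1331 rng [0.1238 0.141 ] 410 enc [0.4822 0.0212] 0.012
wrist blue fit [0.4852 0.0147 0.0338] z med 0.0397 rng [0.0366 0.0411] 1491 enc [0.4853 0.0148] 0.034
```

Plate is back up at 39.7 mm. On to the dish.

>>> servo_tool --moves '[{"x":0,"y":0.3,"z":0,"ax":0,"ay":0,"az":0,"claw":-1},{"x":0.1,"y":0.7,"z":0,"ax":0,"ay":0,"az":0,"claw":-1},{"x":0.1,"y":1.0,"z":0,"ax":0,"ay":0,"az":0,"claw":-1},{"x":0.1,"y":1.0,"z":0,"ax":0,"ay":0,"az":0,"claw":-1},{"x":0.1,"y":1.0,"z":0,"ax":0,"ay":0,"az":0,"claw":-1},{"x":0.1,"y":1.0,"z":0,"ax":0,"ay":0,"az":0,"claw":-1},{"x":0,"y":1.0,"z":0,"ax":0,"ay":0,"az":0,"claw":-1},{"x":0,"y":0.8,"z":0,"ax":0,"ay":0,"az":0,"claw":-1}]'

```text
t: 11.8
eef_pos: [0.4978, 0.2217, 0.1441]
tcp_rot: [1.208, 1.212, -1.208]
wrist_force: [-0.1, -0.4, -0.4]
opening: 0.0271
```

>>> servo_tool --moves '[{"x":0,"y":0.5,"z":0,"ax":0,"ay":0,"az":0,"claw":-1},{"x":0,"y":0.2,"z":-0.3,"ax":0,"ay":0,"az":0,"claw":-1},{"x":0,"y":0,"z":-0.7,"ax":0,"ay":0,"az":0,"claw":-1},{"x":0,"y":0,"z":-0.7,"ax":0,"ay":0,"az":0,"claw":-1},{"x":0,"y":0,"z":-0.6,"ax":0,"ay":0,"az":0,"claw":-1},{"x":0,"y":0,"z":-0.3,"ax":0,"ay":0,"az":0,"claw":-1},{"x":0,"y":0,"z":0,"ax":0,"ay":0,"az":0,"claw":-1},{"x":0,"y":0,"z":0,"ax":0,"ay":0,"az":0,"claw":-1}]'

```text
t: 12.47
eef_pos: [0.4986, 0.2385, 0.0663]
tcp_rot: [1.209, 1.209, -1.211]
wrist_force: [-0.1, -0.6, -1.1]
opening: 0.0274
```

```bash
python3 st.py; python3 m2.py|grep -v blue
```

```text
t 12.47 pos [0.4986 0.2385 0.0663] open 0.0274 F [-0.14 -0.61 -1.13] T [-0.01  -0.082 -0.01 ]
x [-1.2e-03 -6.0e-04 -1.0e+00] y [ 1.     -0.001  -0.0012] joints [-0.256  0.651 -0.359  1.841  0.332  0.71  -0.803]
turn to vertical (units) [ 0.006 -0.012  0.   ] jaw azimuth -0.06
pics/scene_12.47.png
scene foot fit [0.4995 0.2385 0.0246] z med 0.0382 rng [0.0283 0.0411] 284 enc [0.4991 0.2386] 0.0255
scene handle fit [0.5005 0.2362 0.013 ] z med 0.0536 rng [0.045  0.0613] 115 enc [0.5008 0.2358] 0.0134
pics/top_12.47.png
top foot 0
top handle 0
pics/wrist_12.47.png
wrist foot fit [0.4991 0.2402 0.0245] z med 0.0409 rng [0.0329 0.0424] 3251 enc [0.4992 0.24  ] 0.0249
wrist handle fit [0.4992 0.24   0.0138] z med 0.0539 rng [0.0448 0.062 ] 414 enc [0.4988 0.246 ] 0.0125
```

>>> servo_tool --moves '[{"x":0,"y":0,"z":-0.2,"ax":0,"ay":0,"az":0,"claw":-1},{"x":0,"y":0,"z":-0.2,"ax":0,"ay":0,"az":0,"claw":-1},{"x":0,"y":0,"z":-0.2,"ax":0,"ay":0,"az":0,"claw":-1},{"x":0,"y":0,"z":-0.1,"ax":0,"ay":0,"az":0,"claw":-1},{"x":0,"y":0,"z":0,"ax":0,"ay":0,"az":0,"claw":-1},{"x":0,"y":0,"z":0,"ax":0,"ay":0,"az":0,"claw":-1}]'

```text
t: 13.12
eef_pos: [0.4987, 0.2388, 0.0455]
tcp_rot: [1.209, 1.209, -1.21]
wrist_force: [1.3, -0.0, -1.7]
opening: 0.027
```

>>> servo_tool --moves '[{"x":0,"y":0,"z":-0.03,"ax":0,"ay":0,"az":0,"claw":-1},{"x":0,"y":0,"z":-0.03,"ax":0,"ay":0,"az":0,"claw":-1},{"x":0,"y":0,"z":0,"ax":0,"ay":0,"az":0,"claw":-1}]'

```text
t: 13.37
eef_pos: [0.4989, 0.2389, 0.044]
tcp_rot: [1.21, 1.209, -1.21]
wrist_force: [0.4, 0.1, -1.4]
opening: 0.0274
```

>>> servo_tool --moves '[{"x":0,"y":0,"z":-0.03,"ax":0,"ay":0,"az":0,"claw":-1},{"x":0,"y":0,"z":-0.03,"ax":0,"ay":0,"az":0,"claw":-1},{"x":0,"y":0,"z":0,"ax":0,"ay":0,"az":0,"claw":-1}]'

```text
t: 13.62
eef_pos: [0.499, 0.2391, 0.0426]
tcp_rot: [1.21, 1.209, -1.209]
wrist_force: [-1.5, -0.2, 2.0]
opening: 0.0271
```

>>> servo_tool --moves '[{"x":0,"y":0,"z":-0.02,"ax":0,"ay":0,"az":0,"claw":-1},{"x":0,"y":0,"z":0,"ax":0,"ay":0,"az":0,"claw":-1},{"x":0,"y":0,"z":0,"ax":0,"ay":0,"az":0,"claw":-1}]'

```text
t: 13.87
eef_pos: [0.499, 0.2391, 0.0426]
tcp_rot: [1.21, 1.209, -1.209]
wrist_force: [-1.9, 0.6, 5.7]
opening: 0.0272
```

The foot is on the dish floor, so I'll let go.

>>> servo_tool --moves '[{"x":0,"y":0,"z":0.03,"ax":0,"ay":0,"az":0,"claw":-0.35},{"x":0,"y":0,"z":0,"ax":0,"ay":0,"az":0,"claw":-0.2},{"x":0,"y":0,"z":0,"ax":0,"ay":0,"az":0,"claw":0},{"x":0,"y":0,"z":0,"ax":0,"ay":0,"az":0,"claw":0.5},{"x":0,"y":0,"z":0,"ax":0,"ay":0,"az":0,"claw":0.8},{"x":0,"y":0,"z":0,"ax":0,"ay":0,"az":0,"claw":0.8},{"x":0,"y":0,"z":0,"ax":0,"ay":0,"az":0,"claw":0.8},{"x":0,"y":0,"z":0,"ax":0,"ay":0,"az":0,"claw":0.8}]'

```text
t: 14.53
eef_pos: [0.4989, 0.2389, 0.0425]
tcp_rot: [1.21, 1.209, -1.21]
wrist_force: [1.0, 0.6, -0.5]
opening: 0.0719
```

>>> servo_tool --moves '[{"x":0,"y":0,"z":0,"ax":0,"ay":0,"az":0,"claw":0.8},{"x":0,"y":0,"z":0,"ax":0,"ay":0,"az":0,"claw":0.8}]'

```text
t: 14.7
eef_pos: [0.4989, 0.2389, 0.0425]
tcp_rot: [1.21, 1.209, -1.21]
wrist_force: [0.3, 0.7, -0.2]
opening: 0.0825
```

```bash
python3 st.py; python3 m2.py|grep -v blue
```

```text
t 14.7 pos [0.4989 0.2389 0.0425] open 0.0825 F [ 0.26  0.74 -0.25] T [-0.034 -0.133 -0.01 ]
x [-0.  0. -1.] y [ 1.e+00 -6.e-04 -0.e+00] joints [-0.269  0.685 -0.34   1.858  0.352  0.657 -0.82 ]
turn to vertical (units) [-0. -0. -0.] jaw azimuth -0.04
pics/scene_14.70.png
scene foot fit [0.4991 0.2387 0.0394] z med 0.0045 rng [0.0016 0.0169] 664 enc [0.4989 0.2386] 0.0401
scene handle fit [0.5006 0.2363 0.013 ] z med 0.0298 rng [0.0212 0.0384] 107 enc [0.5008 0.2356] 0.0132
pics/top_14.70.png
top foot 0
top handle 0
pics/wrist_14.70.png
wrist foot fit [0.4989 0.2389 0.0399] z med 0.0041 rng [0.0025 0.0167] 10976 enc [0.4989 0.2389] 0.0401
wrist handle fit [0.4984 0.2397 0.0138] z med 0.0301 rng [0.0213 0.038 ] 423 enc [0.4981 0.2455] 0.0125
```

>>> servo_tool --moves '[{"x":0,"y":0,"z":0.3,"ax":0,"ay":0,"az":0,"claw":0.8},{"x":0,"y":0,"z":0.6,"ax":0,"ay":0,"az":0,"claw":0.8},{"x":0,"y":0,"z":0.9,"ax":0,"ay":0,"az":0,"claw":0.8},{"x":0,"y":0,"z":0.9,"ax":0,"ay":0,"az":0,"claw":0.8},{"x":0,"y":0,"z":0.9,"ax":0,"ay":0,"az":0,"claw":0.8},{"x":0,"y":0,"z":0.9,"ax":0,"ay":0,"az":0,"claw":0.8},{"x":0,"y":0,"z":0.5,"ax":0,"ay":0,"az":0,"claw":0.8},{"x":0,"y":0,"z":0,"ax":0,"ay":0,"az":0,"claw":0.8}]'

```text
t: 15.52
eef_pos: [0.501, 0.2406, 0.1971]
tcp_rot: [1.216, 1.206, -1.202]
wrist_force: [-0.1, -0.3, -0.6]
opening: 0.0836
```

```bash
python3 - <<'E'
from h import *
im=ctrl.get_image("scene"); cv2.imwrite("pics/scene_end.png",im["frame"]); P=cloud(im); Z=P[...,2]
hsv=cv2.cvtColor(im["frame"],cv2.COLOR_BGR2HSV); wh=(hsv[...,1]<60)&(hsv[...,2]>90)
print(edge(P,near(P,.499,.239,.03)&(Z>.076)&(Z<.09))); print(edge(P,near(P,.499,.239,.035)&(Z>.009)&(Z<.022)&wh))
print(edge(P,near(P,.4857,.0143,.04)&(Z>.044)&wh))
E
```

```text
(array([0.49950863, 0.23911928, 0.01438057]), np.float64(0.08278081880905985), 141, ((0.5000044107437134, 0.23940186202526093), 0.015600275248289108))
(array([0.49968652, 0.23875318, 0.02468133]), np.float64(0.015124188947899408), 218, ((0.4986649751663208, 0.23736326396465302), 0.026793379336595535))
(array([0.48636556, 0.01472172, 0.0196877 ]), np.float64(0.04752021469956236), 325, ((0.4864785075187683, 0.016533121466636658), 0.021616041660308838))
```

View pics/scene_end.png

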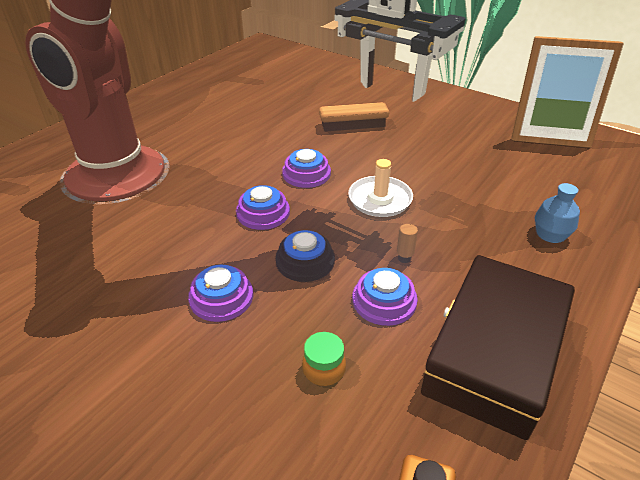

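The tamper stands upright in the dish at scene (381,182), the black cup's plate is up at (304,243), and the gripper is clear of everything.

```bash
python3 -c "
from cell import ctrl
print(ctrl.job_done())"
```

```text
the job is handed in; nothing more can be done
None
```

The job is done and handed in at about 15.6 s of the 51 s allowed.

- **Press:** I gripped the white-footed tamper and centred it on the watch in the black cup, within about 0.5 mm of the plate centre. I then pressed down until the plate bottomed out. The depth images showed the blue plate going from 39.7 to 29.5 mm, with up to 24 N at the wrist. I held it fully down for about 1.5 s.
- **Release:** The plate sprang back fully, to 39.7 mm, with the watch face at about 48 mm at the end.
- **Placing:** The tamper now stands upright in the aluminium dish. Its foot and cap centres agree within 0.5 mm, and it is about 1 mm from the dish centre. The gripper is about 0.11 m above the tamper, touching nothing.

**Checks that disagreed:**
- The plate tilt while pressed read 0.8° and 0.4° about the two axes. I took that as depth noise, and had no reading at rest to compare it with.
- After the press, the scene and wrist cameras differed by about 2 mm in x on the foot position. They agreed again over the dish.
- The top camera was blocked by the arm during the press and the placing, so it gave no check there.
- My first move call was refused because keys were missing; nothing moved.

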